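# Vent the worktop sprayer and take off its filler cap

## Robot

A 6-joint arm with a two-finger parallel gripper is mounted at the origin on a cart in front of the work surface, level with it; the furniture and walls round the work are solid. World frame = base frame: x ahead of the robot, y to its left, z up, the work surface at z = 0. Lengths are in m, angles in rad, forces in N, time in s.
With the tool pointing down it reaches from about 0.35 to 0.725 m from the base axis. Payload 6 kg.
Tool frame: the origin (TCP) lies between the finger pads; the fingertips stand 19 mm ahead of it and the grasp point (between the pads) is the TCP; z points along the fingers, y is the line along which they close (so a half turn about z gives the same grasp; the last joint's range is limited). The gripper opens to 85 mm and grips with 20 to 120 N. Pads are 22 mm wide; open, the fingers measure 114 mm over their backs; the gripper's body (76 mm by 85 mm) begins 54 mm behind the grasp point. The pads swing forward as they close: fully open they stand 13 mm farther back than shut.
Start: joints at [-0.914, 0.04, 0.085, 0, -1.615, -0.334], TCP at [0.19, -0.569, 0.25] pointing down, gripper open.
Joint ranges: [-2.56, 2.56], [-1.29, 2.01], [-1.08, 1.49], [-3.29, 1.98], [-2.81, -0.18], [-2.99, 2.99]. Speed limits (rad/s): [2.57, 2.57, 3.01, 3.14, 3.14, 3.14].

## Interface

Orientations are given as [roll, pitch, yaw] about the fixed x, y, z axes, in that order (R = Rz(yaw) Ry(pitch) Rx(roll)).
In Python, from rig import r gives the robot as it stands.
- The arm moves only by the shell command python3 -m pendant 'ROWS' [OPENING] [FORCE]. ROWS is JSON, a list of rows, each a list of 2 entries, a list of its own where there are three numbers: the shift along the tool's x, y, z each as a share of 6 cm, from -1 to 1, then the turn about the tool's z as a share of 360 degrees, from -1 to 1. In form: [[[tx, ty, tz], yaw], ...]. A call has 1 to 10 rows; each row shifts and turns the commanded pose from where the row before left it, along the tool's axes as they then stand; what a row does not reach is not made up. A row lasts 1/8 s, in which the tool goes at most 62.5 mm and 10.7 degrees, less where a joint would pass 70% of its speed; a pose out of reach is approached as far as the arm can. A call with a number of a shift or a turn outside -1 to 1 is refused whole. A call with a gripper value outside its range is refused whole. OPENING is the closure, from -1 (fully open) to 1 (shut), so that 0 is half open, set as the call begins (- or left out, the last holds). The fingers move at their own pace and stop on an object; FORCE is the grip in N (left out, the last holds). Time passes only in rows, so rows that do not move let the fingers close. It gives the time, the measured TCP pose, the force, the opening and the grip force at its end, in the units of the state.
- r.read_state(): the state, without advancing time (a new reading comes with each control period).
- r.snapshot(name): name is "scene" or "side" or "wrist"; returns a dict with "img" (400x640x3 uint8, red, green, blue), "vfov" (degrees; the focal length in pixels is half the picture's height over the tangent of half this angle, whatever the lens; pixels are square), "cx", "cy" (the principal point, pixels), "cam_to_world" (4x4, takes a point from camera to world coordinates); the wrist camera has in their place "mount" (4x4, takes a point from camera to tool coordinates, whose origin is the TCP and whose axes are the flange's). Camera axes: x right, y up, looking along -z (the intrinsics and any distortion apply to the point x, -y, -z); pixel columns grow to the right and rows downward; lengths in m; the calibration is good to about 2 mm. A picture is of the moment at which its call begins: read the wrist's pose just before it. There is no depth.
- r.finish_job(): hands the job in; it is judged then, once.
The state is a dict: "time_s": time; "qpos": joint angles; "joint_vel": joint speeds; "tau": joint torques, N m; "tool_pos": TCP position; "orientation": TCP orientation; "ft_force": force on the tool from outside, world axes, zero at the start; "ft_torque": the same for the moment, N m; "opening": opening from 0.0 (shut) to 1.0 (fully open); "grip_force": force on a finger pad.
Only numpy, scipy, OpenCV 4.12 (cv2) and the standard library are available. Lean on these libraries where they do the work, as an engineer would, in place of code of your own. Each camera call takes 0.05 s, during which the arm holds its last target. There are 200 camera calls.

## Task

The cleaning sprayer beside the hob has to be refilled. First let its pressure out: squeeze the orange trigger fully against the blue grip for about half a second and let it spring right back; then undo the black filler cap, which comes free after a short turn and may be right- or left-threaded (nobody knows, so try it both ways until you find the way it goes), lift it straight off and finish while still holding it upright in the gripper, at least 5 cm above where it sat. Leave the spice jar, the mug and the tin where they are.

Things in the scene. Friction and masses are not known exactly. Their poses are not given: they have to be found in the camera images.
- sprayer: Tank sprayer fixed to the worktop. Origin: on the worktop under the axis of the round white tank (94 mm across, shoulder top at 112 mm), z up. A second white cylinder (62 mm across, 112 mm high) stands at x = 78 mm. The blue grip stands upright at y = -130 mm: 22 mm (x) by 28 mm (y), free from 70 to 160 mm height, orange trigger on its -x side. A pipe joins tank and grip; a nozzle points to +x below the grip.
- cap: Black knurled filler cap, loose, 0.09 kg, 54 mm across, 38 mm high above its origin (centre of the knob's underside, on the neck rim; z = axis, up). Locked at first. Turned the right way (clockwise or anticlockwise, differs each time, cannot be seen) it goes 50-70 degrees, without rising, to a stop and lifts off there; the wrong way it stops after 5-25 degrees (a gripper's give adds up to 10 to both).
- neck_rim (a point): Centre of the rim of the grey neck (53 mm across outside), 125 mm above the worktop: the cap's origin when it is on. The cap's hidden stem reaches 28 mm below this, so it must rise 28 mm to be free. It turns with little friction (under 0.1 N m) and lifts at its stop or up to 8 degrees short of it; do not twist hard against a stop (over 1 N m): ease back 5 to 10 degrees before lifting.
- trigger (a joint): Orange trigger's hinge, rad: 0 = let go (sprung back), 0.24 = fully squeezed. Level hinge axis along the sprayer's y, 58 mm above the worktop, 18 mm in front (-x) of the grip's centre; the trigger stands up from it, leaning away from the grip, and its upper end swings towards the grip (sprayer's +x). At trigger_pad it takes about 4 N to start, 10 N fully in.
- trigger_pad (a point): Middle of the outer (-x) face of the orange trigger (20 mm wide, 10 mm thick, top at 150 mm height), at 135 mm height when let go; moves with it. Trigger and grip can be pinched from above along the sprayer's x: 56 mm over both at this height when let go, about 36 mm when squeezed.
- grip_back (a point): Fixed point on the back (+x) face of the blue grip at 135 mm height; the squeeze is along the sprayer's x.
- spice_jar: Spice jar with red cap, 45 mm across, 106 mm high, loose, stands behind the sprayer; leave alone. Origin: centre of underside.
- mug: White dotted mug, 82 x 114 x 91 mm, loose, stands left of the tank; leave alone. Origin: centre of underside.
- tuna_tin: Flat tin, 86 mm across, 40 mm high, loose, stands right of the grip; leave alone. Origin: centre of underside.
Mind the look-alikes: they are no part of the job. Of the things that look like the cap, the smallest one is meant.

How it is judged:
By the outcome, as a careful person would: the job done as asked, in the order asked, and still so for the second after the job is handed in, while the arm keeps its last pose, push and grip.
It also fails if it takes over 64 s, if anything falls off the work surface, if the arm or the gripper's body presses on something with over 40 N, if the wrist force passes 120 N, or if a joint passes its speed limit or range.

## Working session

There is one attempt and no reset: what is moved stays moved. The work goes in short steps, Python scripts to look and compute and a shell command to move; the robot and the scene stay as the last step left them, time stands still between calls to the robot, and variables do not carry over. Pictures are saved under pics/ and viewed, at most 10 in all, crops included, and the job is handed in when it is done.

```bash
mkdir -p pics; ls
python3 - <<'E'
from rig import r
import cv2,pickle
for n in ["scene","side","wrist"]:
    s=r.read_state(); d=r.snapshot(n); d['state']=s
    pickle.dump(d,open(f'{n}0.pkl','wb')); cv2.imwrite(f'pics/{n}0.png',d['img'][:,:,::-1])
    print(n,{k:v for k,v in d.items() if k not in('img','state')})
print(s)
E
```

```text
pics
scene {'vfov': 47.731622477186825, 'cx': 315.11706748952196, 'cy': 202.81538434648286, 'cam_to_world': array([[-0.84635465,  0.30193292, -0.43877138,  0.01898216],
       [-0.5323975 , -0.45578669,  0.71331017,  0.94860951],
       [ 0.01538567,  0.83731416,  0.54650551,  0.73746369],
       [ 0.        ,  0.        ,  0.        ,  1.        ]])}
side {'vfov': 48.36196909746978, 'cx': 321.75440505378845, 'cy': 201.22313545880908, 'cam_to_world': array([[-0.98064739,  0.10406812, -0.16583284,  0.38429131],
       [-0.19507757, -0.59118975,  0.78258509,  0.89643718],
       [-0.01659652,  0.79979029,  0.60005004,  0.69927574],
       [ 0.        ,  0.        ,  0.        ,  1.        ]])}
wrist {'vfov': 59.99161522321228, 'cx': 320.23434668936545, 'cy': 203.0522987490179, 'mount': array([[-1.04853734e-04,  9.62918089e-01,  2.69793890e-01,
         6.79989569e-02],
       [ 9.99999989e-01,  7.28432213e-05,  1.28659983e-04,
        -1.50355041e-04],
       [ 1.04236369e-04,  2.69793900e-01, -9.62918086e-01,
        -1.23182646e-01],
       [ 0.00000000e+00,  0.00000000e+00,  0.00000000e+00,
         1.00000000e+00]])}
{'time_s': 0.1, 'qpos': array([-9.14298205e-01,  4.07485131e-02,  8.39311117e-02, -3.99954758e-04,
       -1.61553002e+00, -3.33655149e-01]), 'joint_vel': array([-0.00046812, -0.0003468 ,  0.0008995 ,  0.00297492, -0.0001023 ,
        0.00038907]), 'tau': array([-4.02778998e-03, -3.69343042e+01,  3.48284662e+01,  6.95173100e+00,
       -4.47539016e-03, -8.29058934e-06]), 'tool_pos': array([ 0.19031553, -0.56873337,  0.24939343]), 'orientation': array([ 3.13999624e+00, -1.30433622e-04, -2.81873200e+00]), 'ft_force': array([-0.23404237,  0.0954117 ,  0.41776617]), 'ft_torque': array([-0.01028638,  0.02133057, -0.01832364]), 'grip_force': 0.0, 'opening': 1.0022991579447655}
```

View pics/scene0.png

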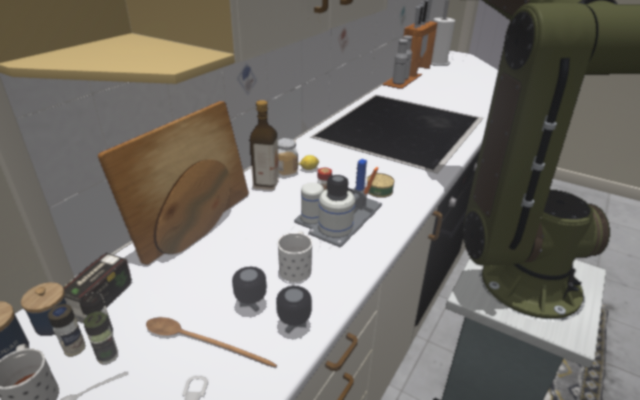

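View pics/side0.png

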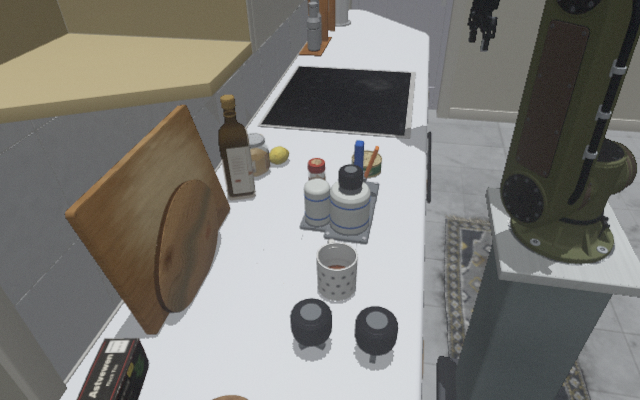

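Scene view: the sprayer's tank with the black cap is at about (338,186), the blue grip at (361,170) with the orange trigger to its right, and the mug at (295,255). In the side view, the cap is at (350,178), the grip at (359,152) and the jar at (317,165). The two larger black pots near the front are the look-alikes.

```bash
cat > h.py <<'E'
import numpy as np,cv2,pickle
def K(d):
    f=200/np.tan(np.radians(d['vfov'])/2); return f,d['cx'],d['cy']
def ray(d,u,v):
    f,cx,cy=K(d); T=d['cam_to_world']; c=np.array([(u-cx)/f,-(v-cy)/f,-1.]); w=T[:3,:3]@c
    return T[:3,3],w/np.linalg.norm(w)
def plane(d,u,v,z):
    o,w=ray(d,u,v); return o+w*(z-o[2])/w[2]
def proj(d,p):
    f,cx,cy=K(d);T=d['cam_to_world']; c=T[:3,:3].T@(np.array(p)-T[:3,3]); return np.array([cx+f*c[0]/-c[2],cy-f*c[1]/-c[2]])
def tri(rs):
    A=sum(np.eye(3)-np.outer(w,w) for o,w in rs); b=sum((np.eye(3)-np.outer(w,w))@o for o,w in rs)
    p=np.linalg.solve(A,b); return p,[np.linalg.norm(np.cross(p-o,w)) for o,w in rs]
E
python3 - <<'E'
from h import *
for n,(x0,y0,x1,y1) in dict(scene=(280,140,410,245),side=(290,130,400,245)).items():
    d=pickle.load(open(n+'0.pkl','rb')); im=d['img']
    hsv=cv2.cvtColor(im,cv2.COLOR_RGB2HSV)
    ms=dict(blue=cv2.inRange(hsv,(105,130,40),(130,255,255)),orange=cv2.inRange(hsv,(3,130,90),(16,255,255)),black=cv2.inRange(hsv,(0,0,0),(180,255,75)))
    for k,m in ms.items():
        m2=np.zeros_like(m); m2[y0:y1,x0:x1]=m[y0:y1,x0:x1]
        nn,l,st,c=cv2.connectedComponentsWithStats(m2)
        for i in range(1,nn):
            if st[i,4]>25:
                print(n,k,st[i],c[i].round(1))
                ys,xs=np.where(l==i); 
                if k!='black' : print([(y,xs[ys==y].min(),xs[ys==y].max()) for y in np.unique(ys)][::3])
                else: print([(y,xs[ys==y].min(),xs[ys==y].max()) for y in np.unique(ys)])
    cr=cv2.resize(im[y0:y1,x0:x1],None,fx=5 if n=='side' else 5,fy=5,interpolation=cv2.INTER_CUBIC)
    cv2.imwrite(f'pics/{n}_crop.png',cr[:,:,::-1])
E
```

```text
scene blue [359 160   6   6  28] [361.5 162.5]
[(np.int64(160), np.int64(361), np.int64(363)), (np.int64(163), np.int64(359), np.int64(364))]
scene orange [319 170  12   5  28] [324.  172.4]
[(np.int64(170), np.int64(319), np.int64(320)), (np.int64(173), np.int64(321), np.int64(329))]
scene orange [366 172   9  20  30] [370.1 181. ]
[(np.int64(172), np.int64(374), np.int64(374)), (np.int64(175), np.int64(373), np.int64(373)), (np.int64(178), np.int64(371), np.int64(372)), (np.int64(181), np.int64(369), np.int64(370)), (np.int64(184), np.int64(369), np.int64(369)), (np.int64(187), np.int64(368), np.int64(368)), (np.int64(190), np.int64(366), np.int64(366))]
scene black [332 140  78  22 890] [383. 147.]
[(np.int64(140), np.int64(332), np.int64(409)), (np.int64(141), np.int64(336), np.int64(409)), (np.int64(142), np.int64(339), np.int64(409)), (np.int64(143), np.int64(343), np.int64(409)), (np.int64(144), np.int64(346), np.int64(409)), (np.int64(145), np.int64(350), np.int64(409)), (np.int64(146), np.int64(354), np.int64(409)), (np.int64(147), np.int64(357), np.int64(409)), (np.int64(14
[... 3996 characters left out ...]
nt64(187), np.int64(340), np.int64(360)), (np.int64(188), np.int64(341), np.int64(358)), (np.int64(189), np.int64(344), np.int64(356)), (np.int64(190), np.int64(344), np.int64(353))]
side black [371 165  10  10  34] [376.5 169.9]
[(np.int64(165), np.int64(380), np.int64(380)), (np.int64(166), np.int64(380), np.int64(380)), (np.int64(167), np.int64(379), np.int64(380)), (np.int64(168), np.int64(374), np.int64(380)), (np.int64(169), np.int64(374), np.int64(380)), (np.int64(170), np.int64(374), np.int64(379)), (np.int64(171), np.int64(374), np.int64(379)), (np.int64(172), np.int64(374), np.int64(377)), (np.int64(173), np.int64(372), np.int64(375)), (np.int64(174), np.int64(371), np.int64(371))]
```

View pics/side_crop.png

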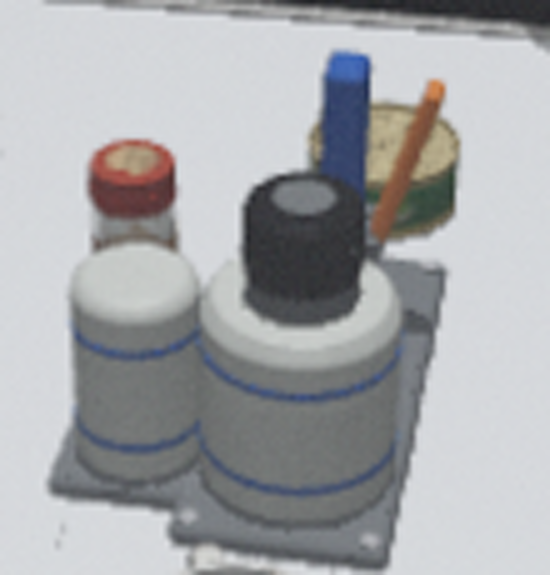

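View pics/scene_crop.png

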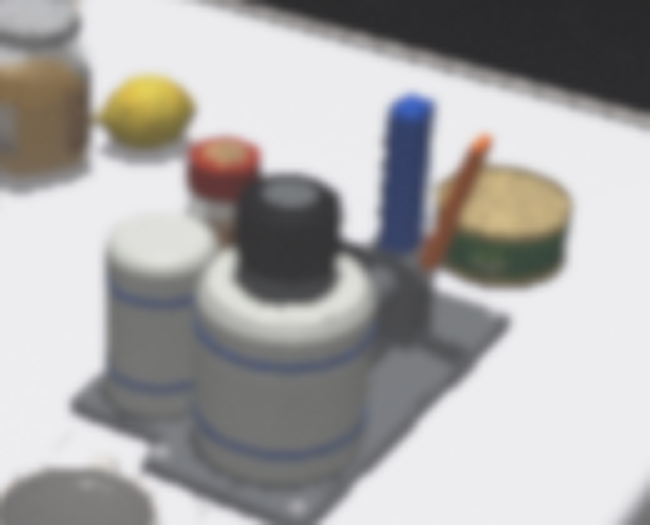

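Both crops show the same things clearly. The cap's top disc is centred at side (350.8,169.4) and scene (337.8,178.6). The grip top is at side (359.6,143.2) and scene (362.2,161.2). The trigger top is at side (377,148) and scene (376.6,168.8).

Run:
```python
from h import *
D={n:pickle.load(open(n+'0.pkl','rb')) for n in('scene','side')}
P=dict(cap=((337.8,178.6),(350.8,169.4),.163),grip=((362.2,161.2),(359.6,143.2),.160),trig=((376.6,168.8),(377,148),.150))
for k,(a,b,z) in P.items():
    p,e=tri([ray(D['scene'],*a),ray(D['side'],*b)]); print(k,p.round(4),np.round(e,4),'planes',plane(D['scene'],*a,z).round(4),plane(D['side'],*b,z).round(4))
```

```text
cap [0.4919 0.072  0.1634] [0.0003 0.0003] planes [0.4921 0.0719 0.163 ] [0.4921 0.0708 0.163 ]
grip [ 0.489  -0.0586  0.1568] [0.0004 0.0004] planes [ 0.4861 -0.0521  0.16  ] [ 0.4885 -0.0537  0.16  ]
trig [ 0.4462 -0.0632  0.1443] [0.0008 0.0008] planes [ 0.4417 -0.0521  0.15  ] [ 0.4457 -0.055   0.15  ]
```

```bash
python3 -m pendant '[[[-0.4,0.36,0],0],[[-0.6,0.54,0],0],[[-0.7,0.63,-0.1],0],[[-0.7,0.63,-0.1],0],[[-0.7,0.63,-0.1],0],[[-0.7,0.63,-0.1],0],[[-0.7,0.63,-0.1],0],[[-0.7,0.63,0],0],[[-0.7,0.63,0],0],[[-0.6,0.54,0],0]]' -1 25
python3 -m pendant '[[[-0.5,0.45,0],0],[[-0.3,0.27,0],-0.027],[[0,0,0],-0.027],[[0,0,0],-0.027],[[0,0,0],-0.027],[[0,0,0],-0.027],[[0,0,0],-0.027],[[0,0,0],-0.027],[[0,0,0],-0.01],[[0,0,0],0]]'
cat >> h.py <<'E'
from scipy.spatial.transform import Rotation as Ro
def rel(s,p,yaw):
    "tool-frame shift (shares of 60mm) and turn share from state s to target"
    R=Ro.from_euler('xyz',s['orientation']); d=R.inv().apply(np.array(p)-s['tool_pos'])/.06
    t=-(yaw-s['orientation'][2]); t=(t+np.pi)%(2*np.pi)-np.pi
    return d.round(3),round(t/2/np.pi,4)
def wristd(d,s):
    T=np.eye(4);T[:3,:3]=Ro.from_euler('xyz',s['orientation']).as_matrix();T[:3,3]=s['tool_pos']
    d['cam_to_world']=T@d['mount']; return d
E
python3 - <<'E'
from h import *
from rig import r
s=r.read_state(); d=wristd(r.snapshot('wrist'),s); d['state']=s; pickle.dump(d,open('w1.pkl','wb'))
print(s['time_s'],s['tool_pos'],s['orientation'],s['qpos'],rel(s,[.476,-.056,.28],-np.pi/2))
for n,p in dict(cap=(.492,.072,.163),grip=(.488,-.056,.16),trig=(.446,-.056,.15)).items(): print(n,proj(d,p).round(1))
cv2.imwrite('pics/w1.png',d['img'][:,:,::-1])
E
```

```text
time_s: 1.4
tool_pos: [0.4494, -0.1103, 0.2802]
orientation: [3.141, 0.0, -2.818]
ft_force: [-0.1, 0.5, 0.2]
opening: 0.999
grip_force: 0.0
time_s: 2.65
tool_pos: [0.4806, -0.0562, 0.28]
orientation: [3.141, 0.0, -1.569]
ft_force: [-0.3, 0.2, -0.3]
opening: 0.998
grip_force: 0.0
2.65 [ 0.48056804 -0.05618179  0.28003034] [ 3.14110153e+00  1.50480732e-04 -1.56911729e+00] [ 3.01616883e-01 -2.65328750e-01 -1.41543476e-01 -2.91113233e-04
 -1.69500633e+00 -2.99973817e-01] (array([-0.003,  0.076,  0.001]), np.float64(0.0003))
cap [306.5 354.7]
grip [310.5 203.6]
trig [366.3 200.1]
```

View pics/w1.png

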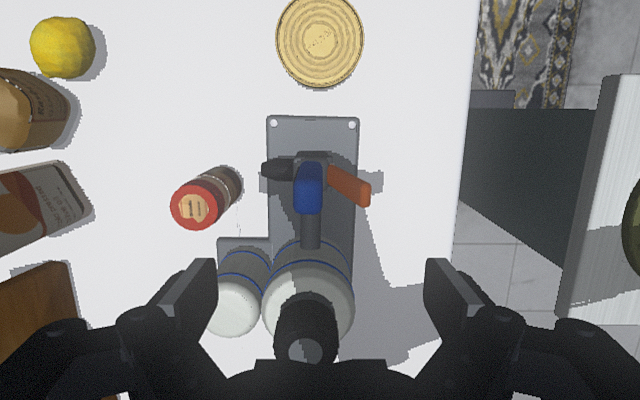

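Wrist view: the grip top is around (308,198) and the orange trigger's upper end around (362,192). The cap is at (306,335), the jar at (195,205), the tin at (319,42), and the plate edges run nearly vertical.

Run:
```python
from h import *
d=pickle.load(open('w1.pkl','rb')); im=d['img']; hsv=cv2.cvtColor(im,cv2.COLOR_RGB2HSV)
b=cv2.inRange(hsv,(105,130,40),(130,255,255)); b[:150]=0;b[230:]=0; b[:,:280]=0
o=cv2.inRange(hsv,(3,130,90),(16,255,255)); o[:150]=0;o[225:]=0;o[:,:320]=0;o[:,400:]=0
for k,m in(('b',b),('o',o)):
    ys,xs=np.where(m>0)
    for y in np.unique(ys)[::3]: q=xs[ys==y]; print(k,y,q.min(),q.max(),hsv[y,q,2].astype(int)[::4])
# plate left edge, right edge at z~0
g=cv2.cvtColor(im,cv2.COLOR_RGB2GRAY)
for y in (125,135,145,190,210,225):
    row=g[y,240:300].astype(int); dd=np.diff(row); row2=g[y,340:375].astype(int)
    print(y,240+dd.argmin(),340+np.diff(row2).argmax())
crop=cv2.resize(im[150:350,200:400],None,fx=3,fy=3,interpolation=cv2.INTER_CUBIC)[:600]
cv2.imwrite('pics/w1c.png',crop[:,:,::-1])
```

```text
b 174 303 308 [87]
b 180 298 318 [100 103  98]
b 183 295 319 [109 115 120 110 118 111 101]
b 186 295 320 [116 128 128 125 117 115 108]
b 189 294 320 [106 122 129 125 125 121 111]
b 192 295 321 [118 125 131 124 122 121 111]
b 195 294 321 [109 124 130 125 122 121 111]
b 198 294 321 [106 121 127 121 124 120 110]
b 201 294 320 [104 120 124 123 121 121 113]
b 204 294 320 [102 119 126 124 125 122 106]
b 207 294 321 [104 118 125 124 121 122 109]
b 210 295 319 [103 113 116 116 116 111 100]
b 213 300 316 [106 110 115 111  90]
o 165 329 331 [100]
o 168 328 337 [117 105]
o 171 328 338 [115 112]
o 174 327 343 [107 118 114]
o 177 327 347 [109 112 114 111]
o 180 327 353 [110 112 115 113]
o 183 328 356 [102 108 111 110 118 116]
o 186 333 368 [114 114 112 117 145 143]
o 189 337 370 [108 116 117 113 131 151 147]
o 192 341 369 [109 111 116 142 150 136]
o 195 345 369 [108 115 115 153 147]
o 198 350 369 [118 132 153 139]
o 201 353 369 [108 137 151 136]
o 204 358 368 [111 147 144]
125 265 359
135 265 359
145 265 358
190 258 371
210 267 365
225 267 369
```

View pics/w1c.png

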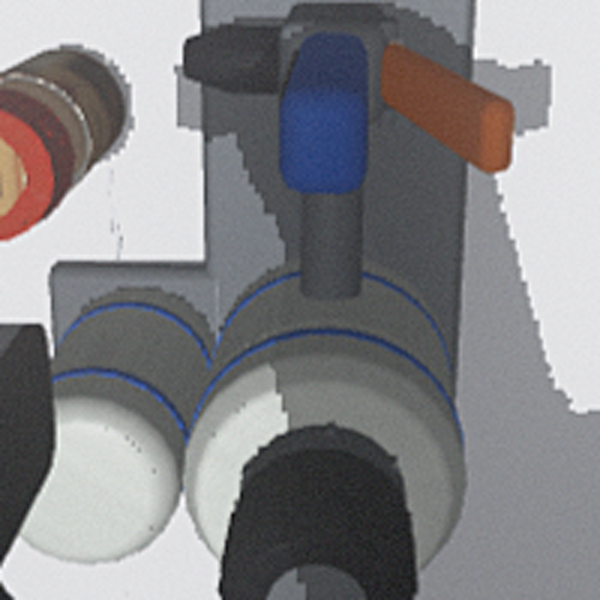

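The crop shows the grip's top face centred at (307.8,197) and the trigger's end face at about (365.8,194.6). The plate edges converge symmetrically, so the sprayer's yaw is about 0.

Run:
```python
from h import *
d=pickle.load(open('w1.pkl','rb')); s=d['state']
g=plane(d,307.8,197,.16); t=plane(d,365.8,194.6,.15); print('grip',g,'trig',t)
print(plane(d,281/3+200,197,.16)-plane(d,366/3+200,197,.16),plane(d,307.8,180,.16)-plane(d,307.8,214,.16))
print('plate yaw',[plane(d,u,v,.01)[:2].round(4) for u,v in((265,125),(270.7,273),(359,125),(352.7,273))])
D={n:pickle.load(open(n+'0.pkl','rb')) for n in('scene','side')}
for k,a,b,u in(('grip',(362.2,161.2),(359.6,143.2),(307.8,197)),('trig',(376.6,168.8),(377,148),(365.8,194.6))):
    p,e=tri([ray(D['scene'],*a),ray(D['side'],*b),ray(d,*u)]);print(k,p,np.round(e,4))
p=[g[0]-.012,g[1],.137]; print(p,rel(s,p,-np.pi/2))
```

```text
grip [ 0.48992179 -0.06096419  0.16      ] trig [ 0.44654392 -0.06028057  0.15      ]
[2.05535557e-02 2.94145256e-05 0.00000000e+00] [-0.00020682 -0.02549574  0.        ]
plate yaw [array([ 0.5421, -0.1041]), array([0.5425, 0.0765]), array([ 0.4379, -0.1043]), array([0.44  , 0.0763])]
grip [ 0.48962823 -0.05994748  0.1559847 ] [0.0004 0.0006 0.0004]
trig [ 0.44563855 -0.05965505  0.14635441] [0.0011 0.0009 0.0005]
[np.float64(0.47792179338081087), np.float64(-0.06096419130317844), 0.137] (array([0.08 , 0.043, 2.384]), np.float64(0.0003))
```

```bash
python3 -m pendant '[[[0.04,0.03,0.2],0],[[0.04,0.03,0.4],0],[[0,0,0.4],0],[[0,0,0.4],0],[[0,0,0.4],0],[[0,0,0.3],0],[[0,0,0.2],0],[[0,0,0.08],0],[[0,0,0],0],[[0,0,0],0]]' -1 25
```

```text
time_s: 3.95
tool_pos: [0.4775, -0.061, 0.1383]
orientation: [-3.14, 0.0, -1.568]
ft_force: [0.9, -0.2, -0.4]
opening: 1.003
grip_force: 0.0
```

```bash
python3 -m pendant '[[[0,-0.03,0],0],[[0,-0.03,0],0],[[0,-0.03,0],0],[[0,0,0],0]]' 1 25; python3 -c "
from rig import r
s=r.read_state();print(s['opening'],s['ft_torque'])"
```

```text
time_s: 4.45
tool_pos: [0.4828, -0.0614, 0.1387]
orientation: [-3.141, -0.001, -1.569]
ft_force: [-1.7, -0.7, 5.3]
opening: 0.428
grip_force: 28.9
0.4276187136132731 [-0.34534588  0.93362715 -0.31137716]
```

```bash
python3 -m pendant '[[[0,0,0],0],[[0,0,0],0],[[0,0,0],0],[[0,0,0],0]]' 1 25; python3 -m pendant '[[[0,0.03,0],0],[[0,0.03,0],0],[[0,0.03,0],0],[[0,0,0],0],[[0,0,0],0],[[0,0,0],0]]' -1
python3 - <<'E'
from h import *
from rig import r
s=r.read_state(); d=wristd(r.snapshot('wrist'),s); cv2.imwrite('pics/w2.png',d['img'][:,:,::-1])
E
```

```text
time_s: 4.95
tool_pos: [0.4828, -0.0614, 0.1387]
orientation: [-3.141, -0.001, -1.569]
ft_force: [-2.1, -0.6, 3.9]
opening: 0.429
grip_force: 29.0
time_s: 5.7
tool_pos: [0.4773, -0.061, 0.1377]
orientation: [-3.141, 0.0, -1.568]
ft_force: [-0.0, 1.1, -0.2]
opening: 1.0
grip_force: 0.0
```

View pics/w2.png

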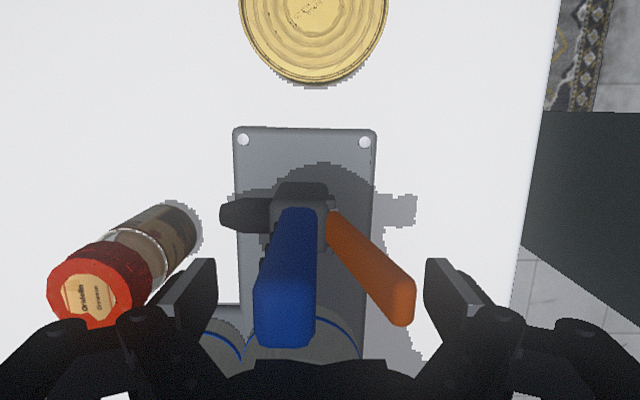

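The trigger has sprung back: it leans right from (330,215) to (400,305), as before, and is clear of the fingers. Next is the cap.

```bash
python3 -m pendant '[[[0,0,-0.3],0],[[0,0,-0.5],0],[[0,0,-0.5],0],[[0,0,-0.5],0],[[-0.3,-0.05,-0.2],0],[[-0.5,-0.05,0],0],[[-0.5,-0.05,0],0],[[-0.5,-0.05,0],0],[[-0.4,-0.025,0],0],[[0,0,0],0]]' -1
python3 - <<'E'
from h import *
from rig import r
s=r.read_state(); d=wristd(r.snapshot('wrist'),s); d['state']=s; pickle.dump(d,open('w3.pkl','wb'))
print(s['tool_pos'],s['qpos'],s['ft_torque'],proj(d,[.491,.071,.163]))
c=d['img'][130:380,200:440]; cv2.imwrite('pics/w3.png',cv2.resize(c,None,fx=2.4,fy=2.4)[:,:,::-1])
E
```

```text
time_s: 7.0
tool_pos: [0.4901, 0.0729, 0.2572]
orientation: [3.141, -0.0, -1.566]
ft_force: [0.3, 0.2, -0.0]
opening: 0.998
grip_force: 0.0
[0.49007003 0.07286692 0.25720931] [ 5.55074919e-01 -2.38774700e-01 -1.61351197e-01 -4.78613142e-04
 -1.64907835e+00 -5.50118751e-01] [-0.0042943  -0.019375    0.04285223] [319.27862623 211.30419046]
```

View pics/w3.png

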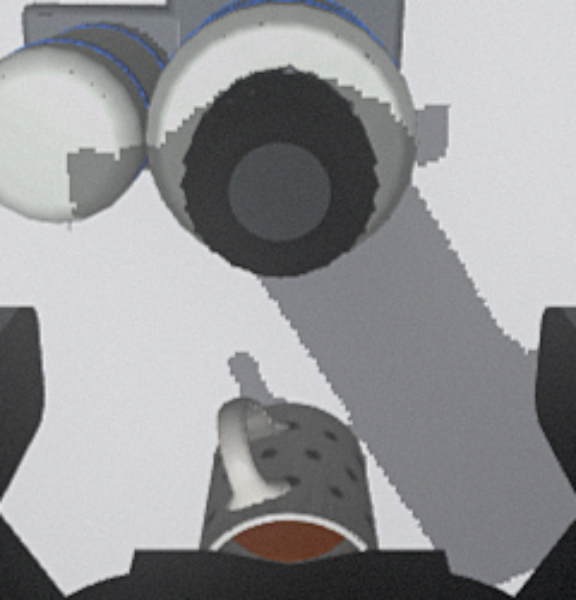

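Cap seen from above: its top disc is centred at image (316.7,209.2), the mug is well below and behind it, and the fingers are either side.

Run:
```python
from h import *
d=pickle.load(open('w3.pkl','rb'));s=d['state']
p=plane(d,316.7,209.2,.163); print(p)
print(rel(s,[p[0],p[1]+.0005,.147],-np.pi/2))
```

```text
[0.49269458 0.06956715 0.163     ]
(array([ 0.047, -0.045,  1.837]), np.float64(0.0008))
```

```bash
python3 -m pendant '[[[0.047,-0.04,0.2],0],[[0,0,0.4],0],[[0,0,0.4],0],[[0,0,0.4],0],[[0,0,0.3],0],[[0,0,0.13],0],[[0,0,0],0],[[0,0,0],0]]' -1; python3 -m pendant '[[[0,0,0],0],[[0,0,0],0],[[0,0,0],0],[[0,0,0],0],[[0,0,0],0]]' 1 35; python3 -c "
from rig import r
s=r.read_state();print(s['opening']*85,s['ft_torque'],s['qpos'],s['tool_pos'])"
```

```text
time_s: 8.05
tool_pos: [0.4932, 0.0683, 0.1487]
orientation: [-3.14, 0.0, -1.568]
ft_force: [0.4, 0.1, 0.7]
opening: 1.003
grip_force: 0.0
time_s: 8.68
tool_pos: [0.493, 0.0683, 0.1485]
orientation: [-3.14, 0.0, -1.568]
ft_force: [-1.6, 1.0, 5.5]
opening: 0.62
grip_force: 37.2
52.72823659955947 [ 0.13798285  0.35757599 -0.02213786] [ 5.43713335e-01 -2.28177210e-01 -3.50304446e-01  3.53523269e-04
 -1.44740201e+00 -5.41287420e-01] [0.49303127 0.06828593 0.14853027]
```

```bash
cat > st.py <<'E'
from rig import r
s=r.read_state();print('yaw',round(s['orientation'][2]*57.3,1),'F',s['ft_force'].round(1),'T',s['ft_torque'].round(2),s['tool_pos'].round(4),round(s['qpos'][5],3))
E
python3 -m pendant '[[[0,0,0],0.01],[[0,0,0],0.01],[[0,0,0],0]]'; python3 st.py;  python3 -m pendant '[[[0,0,0],0.01],[[0,0,0],0.01],[[0,0,0],0]]'; python3 st.py
```

```text
time_s: 9.05
tool_pos: [0.4931, 0.0682, 0.1485]
orientation: [-3.14, 0.0, -1.695]
ft_force: [0.3, 0.4, 4.7]
opening: 0.617
grip_force: 37.3
yaw -97.1 F [0.3 0.4 4.7] T [ 0.03  0.19 -0.05] [0.4931 0.0682 0.1485] -0.668
time_s: 9.43
tool_pos: [0.4931, 0.0682, 0.1485]
orientation: [-3.14, 0.001, -1.82]
ft_force: [0.3, 1.0, 5.4]
opening: 0.617
grip_force: 37.3
yaw -104.3 F [0.3 1.  5.4] T [ 0.11  0.11 -0.  ] [0.4931 0.0682 0.1485] -0.793
```

```bash
for i in 1; do python3 -m pendant '[[[0,0,0],0.01],[[0,0,0],0.01],[[0,0,0],0]]' >/dev/null; python3 st.py; done;  python3 -m pendant '[[[0,0,0],0.01],[[0,0,0],0]]' >/dev/null; python3 st.py
```

```text
yaw -111.4 F [-4.  -1.2  6.8] T [-0.42  1.67  0.85] [0.4922 0.0678 0.1485] -0.917
yaw -115.0 F [-6.  -1.4  7.6] T [-0.73  1.96  0.79] [0.492  0.0674 0.1483] -0.981
```

That is a stop after about 20°, so it's the wrong way. Turning back and trying the other way.

```bash
python3 -m pendant '[[[0,0,0],-0.015],[[0,0,0],-0.02],[[0,0,0],-0.02],[[0,0,0],-0.02],[[0,0,0],-0.02],[[0,0,0],-0.02],[[0,0,0],0]]' >/dev/null; python3 st.py;  python3 -m pendant '[[[0,0,0],-0.015],[[0,0,0],-0.015],[[0,0,0],-0.015],[[0,0,0],0]]' >/dev/null; python3 st.py
```

```text
yaw -73.7 F [ 1.2 -0.6  5.1] T [-0.11 -0.19  0.04] [0.4931 0.0681 0.1484] -0.26
yaw -57.6 F [5.2 0.6 4.3] T [ 0.01 -1.48 -0.05] [0.4935 0.0683 0.1484] 0.021
```

```bash
python3 -m pendant '[[[0,0,0],-0.015],[[0,0,0],-0.015],[[0,0,0],0]]' >/dev/null; python3 st.py;  python3 -m pendant '[[[0,0,0],-0.01],[[0,0,0],-0.01],[[0,0,0],0]]' >/dev/null; python3 st.py
```

```text
yaw -46.8 F [ 6.6 -0.   4. ] T [ 0.07 -1.89 -0.05] [0.4937 0.0684 0.1484] 0.21
yaw -39.7 F [6.2 1.2 2.5] T [ 0.28 -2.17 -0.05] [0.4939 0.0686 0.1484] 0.335
```

```bash
python3 -m pendant '[[[0,0,0],-0.01],[[0,0,0],0]]' >/dev/null; python3 st.py
```

```text
yaw -36.1 F [7.9 0.9 2.5] T [ 0.25 -2.88 -0.22] [0.4943 0.0687 0.1486] 0.397
```

```bash
python3 -m pendant '[[[0,0,0],-0.01],[[0,0,0],0]]' >/dev/null; python3 st.py
```

```text
yaw -32.6 F [7.2 1.7 3.9] T [ 0.84 -2.53 -1.  ] [0.4943 0.0689 0.1486] 0.459
```

```bash
python3 -m pendant '[[[0,0,0],0.01],[[0,0,0],0.007],[[0,0,0],0]]' - 50 >/dev/null; python3 st.py; python3 -m pendant '[[[0,0,-0.05],0],[[0,0,-0.05],0],[[0,0,0],0]]'; python3 st.py
```

```text
yaw -38.6 F [ 4.3 -0.2  4.5] T [-0.33 -1.68  0.02] [0.4937 0.0681 0.1486] 0.353
time_s: 13.42
tool_pos: [0.4931, 0.0687, 0.1525]
orientation: [-3.141, 0.0, -0.674]
ft_force: [7.3, 0.4, -3.3]
opening: 0.616
grip_force: 53.8
yaw -38.6 F [ 7.3  0.4 -3.3] T [ 0.33 -2.58  0.03] [0.4931 0.0687 0.1525] 0.353
```

```bash
python3 -m pendant '[[[0,0,-0.05],0],[[0,0,-0.05],0],[[0,0,0],0]]'>/dev/null; python3 st.py;python3 -m pendant '[[[0,0,-0.05],0],[[0,0,-0.05],0],[[0,0,0],0]]'>/dev/null; python3 st.py
```

```text
yaw -38.6 F [ 4.8  2.9 -1.5] T [ 0.81 -1.74  0.02] [0.4928 0.0689 0.1585] 0.353
yaw -38.6 F [ 4.5  2.9 -1.8] T [ 0.97 -1.55  0.04] [0.4927 0.0689 0.1646] 0.354
```

```bash
python3 -m pendant '[[[0,0,-0.1],0],[[0,0,-0.1],0],[[0,0,-0.15],0],[[0,0,-0.2],0],[[0,0,-0.2],0],[[0,0,-0.2],0],[[0,0,-0.15],0],[[0,0,-0.1],0],[[0,0,0],0],[[0,0,0],0]]'; python3 st.py
python3 - <<'E'
from rig import r
import cv2
d=r.snapshot('side'); cv2.imwrite('pics/s4.png',cv2.resize(d['img'][60:300,240:460],None,fx=2.4,fy=2.4)[:,:,::-1])
E
```

```text
time_s: 15.42
tool_pos: [0.4925, 0.0682, 0.2372]
orientation: [3.141, 0.001, -0.67]
ft_force: [0.8, -0.0, -1.9]
opening: 0.614
grip_force: 54.0
yaw -38.4 F [ 0.8 -0.  -1.9] T [-0.02 -0.04 -0.01] [0.4925 0.0682 0.2372] 0.357
```

View pics/s4.png

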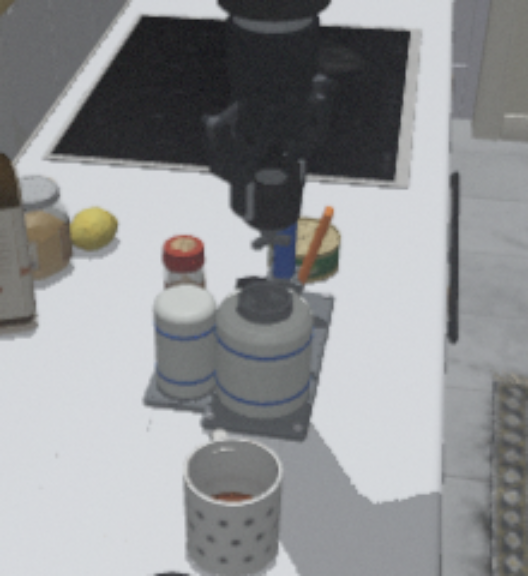

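The cap, with its stem showing at (268,240) in the crop, hangs upright in the gripper well above the open neck at (265,297). The mug, jar and tin are undisturbed. It has been lifted 88 mm, so I'm handing in.

```bash
python3 -c "
from rig import r
print(r.finish_job())"
```

```text
the job is handed in; nothing more can be done
None
```

I squeezed the trigger fully for about half a second and it sprang back. I then unscrewed the cap, which turned anticlockwise seen from above, and lifted it off. The job is handed in at about 15 s with the cap held upright about 88 mm above the neck, and the jar, mug and tin look undisturbed.

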